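# Set the nut and flip the cam lever of a small board press

### The job

The pile of greyboard covers in the small cam press has to be clamped for gluing. Screw the black wing nut down until the lock force will be right, then flip the cam lever fully over and down, so that the press locks the boards with about 100 N (75 to 125 N); never squeeze them beyond 150 N, do not force the lever (no more than about 25 N on its handle), and leave the other things on the counter where they are.

Things in the scene. Friction and masses are not known exactly. Their poses are not given: they have to be found in the camera images.
- press: Small grey cam press fixed on the counter; base plate 160 (x) by 210 mm (y), 14 thick; origin at the centre of its underside. A cross arm (head, 44 mm wide, 170 long in y, top about 113 high) rides on a screw at y = +70 mm under the wing nut. At y = -50 mm its cam lever drives a round sprung foot (42 mm across) down on the pile
- stack: Pile of greyboard covers squared up on the base plate under the press's foot, 110 mm (x) by 100 mm (y), 24 to 30 mm thick, unknown from job to job; origin at the centre of its underside. It stays where it is. How high the foot stands over it must be found by feel; at the start the foot is always too high
- nut (a joint): Wing nut, rad, 0 to 6: grows as it is screwed down (clockwise from above). 1 rad lowers the head, with nut, lever and foot, by 2.0 mm: 50 N more locked force. Friction about 0.33 N m; does not turn back by itself. At 0 its bar points along the press's x axis, at q it has turned by -q about z. Depending on the pile the right setting lies between 1.4 and 4.4
- nut_grip (a point): Point on the nut's axis in the middle of its bar grip. The bar is 50 mm long, 13 mm thick, 36 mm high: it reaches 21 mm below and 15 mm above this point; beneath it is a round hub of 34 mm
- lever (a joint): Cam lever, rad: 0 = open, standing up, leaning 0.1745 rad back to the press's +x; 1.75 = closed stop, lying level, pointing to the press's -x. Stays where it is left (friction 0.08 N m). At q the cam has driven the foot down by 8 mm * sin(q): it goes just over centre near the end and then holds itself shut
- handle: The lever's handle (origin on the lever's pivot): steel stem, then a black grip 22 mm wide (along the press's y) and 12 mm thick from 36 to 78 mm from the pivot
- lever_pivot (a point): Pivot of the cam lever, hinge axis along the press's y; goes down with the head. The foot's spring gives 25 N per mm once it touches the pile. If the lever bites (foot touches) at angle b, the locked force is about 200 * (0.99 - sin b) N: b = 0.52 for 100 N; resisting torque at q: 1.6 * (sin q - sin b) * cos q N m plus friction
- lever_grip (a point): Point in the middle of the lever's black grip, 60 mm from the pivot; moves with the lever
- stapler: Loose stapler, 130 x 34 mm, 48 mm high, behind the press; leave alone. Origin at the centre of its underside
- tape: Loose roll of brown tape lying flat, 76 mm across, 24 mm high; leave alone. Origin at the centre of its underside
- gluestick: Loose white glue stick standing up, 28 mm across, 85 mm high; leave alone. Origin at the centre of its underside
- calculator: Loose calculator, 140 x 85 mm, 19 mm high; leave alone. Origin at the centre of its underside
- eraser: Loose white eraser, 45 x 22 x 13 mm; leave alone. Origin at the centre of its underside
- punch: Loose hole punch, 100 x 110 mm, about 75 mm high; leave alone. Origin at the centre of its underside
- glue: Loose white glue bottle standing up, 52 mm across, 120 mm high; leave alone. Origin at the centre of its underside

How it is judged:
By the outcome, as a careful person would: the job done as asked, in the order asked, and still so for the second after the job is handed in, with the robot touching nothing.
It also fails if it takes over 72 s, if anything falls off the work surface, if the arm or the gripper's body presses on something with over 40 N, if the wrist force passes 120 N, or if a joint passes its speed limit or range.

### The arm

A 7-joint arm with a two-finger parallel gripper is mounted at the origin on the work surface. World frame = base frame: x ahead of the robot, y to its left, z up, the work surface at z = 0. Lengths are in m, angles in rad, forces in N, time in s.
With the tool pointing down it reaches from about 0.425 to 0.875 m from the base axis. Payload 8.4 kg.
Tool frame: the origin (TCP) lies midway between the tips of the shut fingers; the grasp point (between the pads) lies 19 mm behind it; x points along the fingers, z is the direction in which the jaws open and shut, and the axes are right-handed (so a half turn about x gives the same grasp; the last joint's range is limited). The gripper opens to 87 mm and grips with 3 to 60 N. Pads are 19 mm wide; open, the fingers measure 117 mm over their backs; the gripper's body (75 mm by 190 mm) begins 51 mm behind the grasp point.
Start: joints at [-1.241, 0.333, 0.04, 1.465, -0.013, 1.343, -0.059], TCP at [0.27, 0.591, 0.223] pointing down, gripper open.
Joint ranges: [-2.58, 2.58], [-0.38, 2.09], [-1.3, 1.39], [0.25, 2.4], [-1.5, 4.64], [0.08, 2.09], [-2.65, 2.65]. Speed limits (rad/s): [2.22, 2.22, 2.79, 2.79, 3.14, 3.14, 3.14].

### API

Orientations are given as a rotation vector (axis times angle).
In Python, from plant import manip, imaging gives the robot as it stands.
- The arm moves only by the tool arm_command, never from a script. Its argument "commands" is a list of rows, each a list of 7 numbers: the opening, from 0 (shut) to 1 (fully open), then the shift along the tool's x, y, z in mm, then the turn, a rotation vector about the tool's x, y, z in degrees. In form: [[claw, tx, ty, tz, rx, ry, rz], ...]. A call has exactly 5 rows; each row is the pose to reach, as a shift and turn from the pose commanded when the call began, along the tool's axes at that moment; what a row does not reach only later rows make up. A row lasts 1/8 s, in which the tool goes at most 62.5 mm and 10.7 degrees, less where a joint would pass 70% of its speed; a pose out of reach is approached as far as the arm can. A call with a gripper value outside its range is refused whole. The fingers move at their own pace and stop on an object; "squeeze" is the grip in N (left out, the last holds). Time passes only in rows, so rows that repeat a pose let the fingers close, or fill a call up. It gives the time, the measured TCP pose, the force and the opening at its end, in the units of the state.
- manip.get_obs(): the state, without advancing time (a new reading comes with each control period).
- imaging.get_image(name): name is "side" or "top" or "wrist"; returns the picture (400x640x3 uint8, red, green, blue); there is no depth.
- imaging.calibration(name): a dict with "mtx" (3x3 intrinsics, pixels), "D" ([k1, k2, p1, p2, k3] as OpenCV has them; the pictures are not rectified), "R" (3x3) and "t" (3): a world point X has camera coordinates R X + t. Camera axes: x right, y down, z forward; pixel columns grow to the right and rows downward; lengths in m; the calibration is good to about 2 mm. A picture is of the moment at which its call begins: read the wrist's pose just before it. calibration takes no time and is no camera call; for the wrist camera it gives the pose at the moment of the call.
- manip.finish_job(): hands the job in, once; it reports no verdict.
The state is a dict: "time_s": time; "joint_pos": joint angles; "joint_vel": joint speeds; "tau": joint torques, N m; "tcp_pos": TCP position; "ee_rot": TCP orientation; "ft_force": force on the tool from outside, world axes, zero at the start; "torque": the same for the moment, N m; "finger_gap": opening from 0.0 (shut) to 1.0 (fully open).
Only numpy, scipy, OpenCV 4.12 (cv2) and the standard library are available. Lean on these libraries where they do the work, as an engineer would, in place of code of your own. Each camera call takes 0.05 s, during which the arm holds its last target. There are 200 camera calls.

## Working session

There is one attempt and no reset: what is moved stays moved. The work goes in short steps, Python scripts to look and compute and a tool call to move; the robot and the scene stay as the last step left them, time stands still between calls to the robot, and variables do not carry over. Pictures are saved under pics/ and viewed, about 8 in all and at most 12, crops included, and the job is handed in when it is done.

Besides the shell and the picture viewer there is one more tool, called after "Emit:" as name(argument=value, ...) on one line, values as JSON. arm_command: Moves the arm, as the interface text tells. Its arguments: {"type":"object","properties":{"commands":{"type":"array","items":{"type":"array","items":{"type":"number"}}},"squeeze":{"type":"number"}},"required":["commands"]}

```bash
mkdir -p pics; ls
python3 - <<'E'
from plant import manip, imaging
import cv2,numpy as np
print(manip.get_obs())
a=imaging.get_image("top");b=imaging.get_image("side")
cv2.imwrite("pics/top.png",a[...,::-1]);cv2.imwrite("pics/side.png",b[...,::-1])
for n in("top","side"):print(imaging.calibration(n))
E
```

```text
pics
{'time_s': 0.0, 'joint_pos': array([-1.24121428,  0.33391179,  0.03987416,  1.46624126, -0.01341138,
        1.34328563, -0.05850426]), 'joint_vel': array([-0.00017157,  0.00118737, -0.00150292, -0.00034367,  0.00209277,
       -0.00114564,  0.00111743]), 'tau': array([-4.34125777e-04, -6.56358290e+01,  1.33480992e+00, -4.03789830e+01,
       -5.97339822e-02,  4.48811974e-02,  1.77449024e-04]), 'tcp_pos': array([0.27008092, 0.59073695, 0.22167338]), 'ee_rot': array([-0.88873911,  1.38337705,  0.88720504]), 'ft_force': array([-0.49074057, -0.25116506, -0.13752888]), 'torque': array([ 0.00910668, -0.0171503 , -0.00322866]), 'finger_gap': 1.0027695698158992}
{'mtx': array([[503.88719715,   0.        , 322.3475678 ],
       [  0.        , 503.88719715, 200.83295554],
       [  0.        ,   0.        ,   1.        ]]), 'D': array([-0.13298434,  0.        ,  0.        ,  0.        ,  0.        ]), 'R': array([[ 0.00970567, -0.99982452,  0.01602273],
       [-0.99397896, -0.01139534, -0.10897693],
       [ 0.10914039, -0.01486856, -0.99391514]]), 't': array([-0.05019462,  0.59630472,  1.67412008])}
{'mtx': array([[437.00817264,   0.        , 326.68108267],
       [  0.        , 437.00817264, 197.24408844],
       [  0.        ,   0.        ,   1.        ]]), 'D': array([-0.02415567,  0.        ,  0.        ,  0.        ,  0.        ]), 'R': array([[-0.989926  , -0.14111594, -0.01152387],
       [-0.09648297,  0.73191064, -0.67453528],
       [ 0.10362213, -0.66662816, -0.73815266]]), 't': array([0.60229306, 0.14762473, 1.23534584])}
```

View pics/top.png

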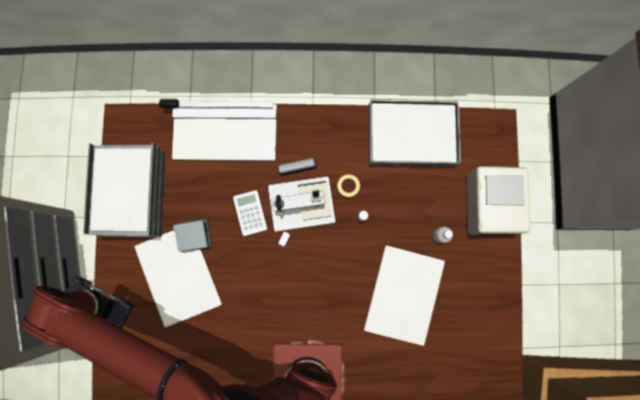

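View pics/side.png

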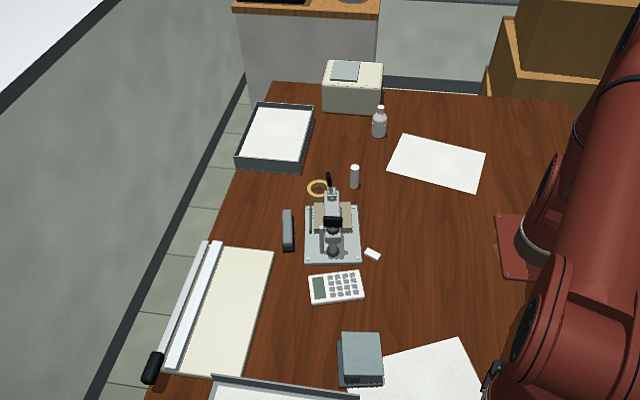

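```bash
cat > h.py <<'E'
import numpy as np,cv2
from plant import manip,imaging
def cal(n):return imaging.calibration(n)
def ray(c,uv):
    p=cv2.undistortPoints(np.array([[uv]],float),c["mtx"],c["D"])[0,0]
    R=np.array(c["R"]);t=np.array(c["t"])
    return -R.T@t, R.T@np.array([p[0],p[1],1])
def atz(c,uv,z):
    o,d=ray(c,uv);return o+d*(z-o[2])/d[2]
def proj(c,X):
    return cv2.projectPoints(np.array(X,float).reshape(-1,1,3),cv2.Rodrigues(np.array(c["R"]))[0],np.array(c["t"]),c["mtx"],c["D"])[0][:,0]
E
python3 - <<'E'
import cv2,numpy as np
a=cv2.imread("pics/top.png")[165:245,255:345];b=cv2.imread("pics/side.png")[165:275,290:390]
a=cv2.resize(a,None,fx=5,fy=5,interpolation=cv2.INTER_CUBIC);b=cv2.resize(b,None,fx=3.5,fy=3.5,interpolation=cv2.INTER_CUBIC)
h=400
o=np.zeros((400,800,3),np.uint8);o[:,:450]=a;o[:385,450:]=b
cv2.imwrite("pics/c1.png",o)
E
```

```text
(no output)
```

View pics/c1.png

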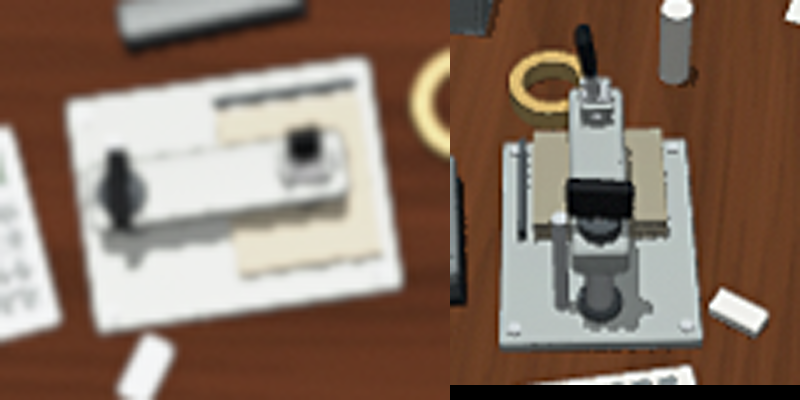

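Run:
```python
from h import *
T=cal("top");S=cal("side")
t=lambda u,v:(255+u/5,165+v/5); s=lambda u,v:(290+(u-450)/3.5,165+v/3.5)
P=np.array([atz(T,t(*p),.014) for p in[(68,100),(372,60),(403,288),(98,332)]]);print(P.round(4))
c=P.mean(0);print("center",c)
e=P[0]-P[1]+P[3]-P[2];print("y dir yaw",np.degrees(np.arctan2(-e[0],e[1])),[np.linalg.norm(P[i]-P[(i+1)%4]) for i in range(4)])
Q=np.array([atz(S,s(*p),.014) for p in[(508,140),(683,140),(702,342),(502,342)]]);print(Q.round(4),Q.mean(0))
def tri(a,b):
    o1,d1=ray(T,a);o2,d2=ray(S,b)
    k=np.linalg.lstsq(np.c_[d1,-d2],o2-o1,rcond=None)[0]
    p,q=o1+d1*k[0],o2+d2*k[1];return (p+q)/2,np.linalg.norm(p-q)
print("nut top",tri(t(119,190),s(600,184)))
print("lever tip",tri(t(303,143),s(581,32)))
print(-np.array(T["R"]).T@T["t"],-np.array(S["R"]).T@S["t"])
print(imaging.calibration("wrist"))
```

```text
[[ 0.6515  0.1411  0.014 ]
 [ 0.6818 -0.0677  0.014 ]
 [ 0.5247 -0.0901  0.014 ]
 [ 0.4924  0.1173  0.014 ]]
center [0.58758656 0.02517506 0.014     ]
y dir yaw 8.549908687360627 [np.float64(0.2109762590607247), np.float64(0.158679236335936), np.float64(0.20996642330695772), np.float64(0.16092068626586925)]
[[ 0.6801 -0.0667  0.014 ]
 [ 0.5282 -0.0867  0.014 ]
 [ 0.4933  0.1211  0.014 ]
 [ 0.6485  0.142   0.014 ]] [0.58751267 0.02741958 0.014     ]
nut top (array([0.57576198, 0.09423589, 0.16165364]), np.float64(0.002921510399894884))
lever tip (array([ 0.60370626, -0.02043452,  0.20073134]), np.float64(0.006581239812734767))
[ 0.4104874  -0.01849896  1.729721  ] [0.48245967 0.80046136 1.01839265]
{'mtx': array([[308.77031295,   0.        , 315.75737502],
       [  0.        , 308.77031295, 196.54086982],
       [  0.        ,   0.        ,   1.        ]]), 'D': array([0.0050791, 0.       , 0.       , 0.       , 0.       ]), 'R': array([[ 0.41566849,  0.90951488, -0.00154354],
       [ 0.86672519, -0.39559708,  0.30379334],
       [ 0.27569394, -0.12761514, -0.9527367 ]]), 't': array([-0.64828816, -0.03600296,  0.39272381])}
```

```bash
cat >> h.py <<'E'
from scipy.spatial.transform import Rotation as Ro
C=np.array([.5876,.026,0]);YAW=np.radians(8.5)
px=np.array([np.cos(YAW),np.sin(YAW),0]);py=np.array([-np.sin(YAW),np.cos(YAW),0])
NUT=C+.07*py;PIV=C-.05*py
def goal(pos,jaw,o=None):
    """shift mm, rotvec deg (tool frame) to put TCP at pos, tool down, jaw axis along angle jaw (rad, world)"""
    o=o or manip.get_obs();R=Ro.from_rotvec(o["ee_rot"]).as_matrix()
    out=[]
    for a in(jaw,jaw+np.pi):
        z=np.array([np.cos(a),np.sin(a),0]);x=np.array([0,0,-1.]);G=np.c_[x,np.cross(z,x),z]
        out.append(np.degrees(Ro.from_matrix(R.T@G).as_rotvec()).round(1))
    return (R.T@(np.array(pos)-o["tcp_pos"])*1e3).round(1),out
E
python3 - <<'E'
from h import *
o=manip.get_obs();print(Ro.from_rotvec(o["ee_rot"]).as_matrix().round(3))
print(NUT,PIV,goal([*NUT[:2],.24],YAW+np.pi/2))
E
```

```text
[[-0.001 -0.909  0.416]
 [-0.001  0.416  0.909]
 [-1.    -0.    -0.001]]
[0.57725334 0.09523111 0.        ] [ 0.59499047 -0.02345079  0.        ] (array([ -17.7, -485.4, -323. ]), [array([-33.1,  -0.1,  -0. ]), array([ 1.469e+02, -0.000e+00,  1.000e-01])])
```

Emit:
arm_command(commands=[[0.5,-4,-50,-33,-4,0,0],[0.5,-8,-100,-66,-8,0,0],[0.5,-12,-150,-99,-12,0,0],[0.5,-16,-200,-132,-16,0,0],[0.5,-18,-245,-162,-18,0,0]], squeeze=20)

```text
time_s: 0.72
tcp_pos: [0.4267, 0.3397, 0.2406]
ee_rot: [-1.125, 1.261, 1.125]
ft_force: [0.7, -0.5, -0.7]
finger_gap: 0.546
```

Run:
```python
from h import *
o=manip.get_obs();print(o["joint_pos"].round(3),o["tcp_pos"],o["ft_force"].round(2),goal([*NUT[:2],.25],YAW+np.pi/2))
```

```text
[-0.907  0.109  0.166  1.703 -0.018  1.332  0.72 ] [0.42669515 0.33969855 0.24062087] [ 0.7  -0.53 -0.68] (array([  -9.4, -177.3, -225.8]), [array([-15.,  -0.,   0.]), array([165.,   0.,   0.])])
```

Emit:
arm_command(commands=[[0.5,-2,-36,-45,-3,0,0],[0.5,-4,-71,-90,-6,0,0],[0.5,-6,-106,-135,-9,0,0],[0.5,-8,-142,-180,-12,0,0],[0.5,-9,-177,-225,-15,0,0]])

```text
time_s: 1.35
tcp_pos: [0.5764, 0.0965, 0.2495]
ee_rot: [-1.318, 1.135, 1.318]
ft_force: [-0.0, -0.1, -0.1]
finger_gap: 0.501
```

Run:
```python
from h import *
o=manip.get_obs();print(o["joint_pos"].round(3),o["tcp_pos"],goal([*NUT[:2],.25],YAW+np.pi/2))
c=cal("wrist");im=imaging.get_image("wrist")
for n,z in(("nutTop",.162),("grip",.147)):print(n,proj(c,[*NUT[:2],z]))
print(proj(c,PIV+[0,0,.122]))
cv2.imwrite("pics/w1.png",im[...,::-1])
```

```text
[-0.57   0.189  0.381  1.607 -0.072  1.359  1.54 ] [0.57642861 0.09649687 0.24952228] (array([-0.5, -0.6, -1.4]), [array([ 0.,  0., -0.]), array([-180.,    0.,    0.])])
nutTop [[314.32895972 203.70878499]]
grip [[314.40956232 198.29397614]]
[[191.86445088 190.28144842]]
```

View pics/w1.png

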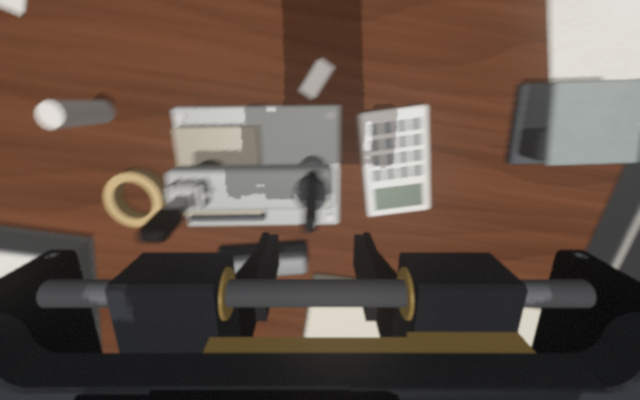

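Emit:
arm_command(commands=[[0.5,30,0,-1,0,0,0],[0.5,60,0,-1,0,0,0],[0.5,90,0,-1,0,0,0],[0.5,110,0,-1,0,0,0],[0.5,110,0,-1,0,0,0]])

```text
time_s: 2.02
tcp_pos: [0.5746, 0.0969, 0.1378]
ee_rot: [-1.316, 1.139, 1.319]
ft_force: [0.3, -0.6, -0.3]
finger_gap: 0.503
```

Emit:
arm_command(commands=[[0,0,0,0,0,0,0],[0,0,0,0,0,0,0],[0,0,0,0,0,0,0],[0,0,0,0,0,0,0],[0,0,0,0,0,0,0]], squeeze=30)

```text
time_s: 2.65
tcp_pos: [0.5764, 0.0959, 0.1401]
ee_rot: [-1.317, 1.137, 1.315]
ft_force: [0.1, -5.9, 4.0]
finger_gap: 0.153
```

Run:
```python
from h import *
o=manip.get_obs();print(o["joint_pos"].round(3),o["tcp_pos"],o["torque"],o["finger_gap"]*87)
cv2.imwrite("pics/s2.png",cv2.resize(imaging.get_image("side")[120:270,250:450,::-1],None,fx=3,fy=3,interpolation=cv2.INTER_CUBIC))
```

```text
[-0.556  0.265  0.371  1.751 -0.103  1.145  1.562] [0.57644136 0.09591462 0.1400946 ] [-1.14982008 -0.02379868 -0.35381566] 13.353281367456047
```

View pics/s2.png

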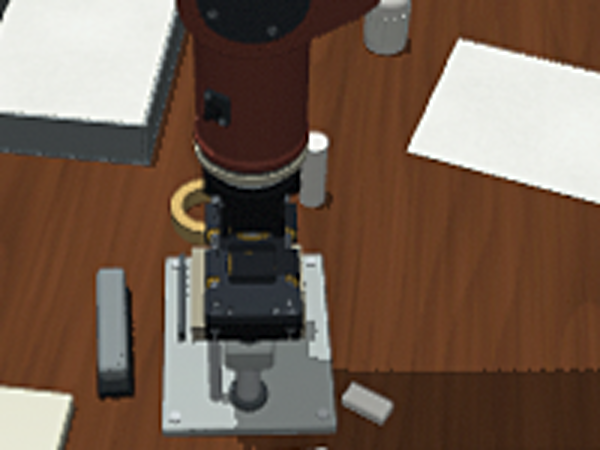

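Emit:
arm_command(commands=[[0,0.3,0,-1,8,0,0],[0,0.6,0,-1,16,0,0],[0,0.8,0,-1,24,0,0],[0,1.1,0,-1,32,0,0],[0,1.4,0,-1,40,0,0]], squeeze=40)

```text
time_s: 3.32
tcp_pos: [0.577, 0.0974, 0.1389]
ee_rot: [-0.792, 1.419, 0.792]
ft_force: [1.6, 1.7, 2.9]
finger_gap: 0.145
```

Run:
```python
from h import *
o=manip.get_obs();print(o["joint_pos"].round(3),o["tcp_pos"],o["ft_force"],o["torque"],o["finger_gap"]*87)
```

```text
[-0.637  0.274  0.468  1.755 -0.135  1.142  0.888] [0.57703468 0.09736243 0.13887108] [1.59490285 1.68234101 2.90794546] [ 0.1654201  -0.43575653  0.31425887] 12.575183918678578
```

Emit:
arm_command(commands=[[0,0.3,0,0,8,0,0],[0,0.6,0,0,16,0,0],[0,0.8,0,0,24,0,0],[0,1.1,0,0,32,0,0],[0,1.4,0,0,40,0,0]])

```text
time_s: 3.95
tcp_pos: [0.5783, 0.0984, 0.1375]
ee_rot: [-0.25, 1.551, 0.252]
ft_force: [9.9, 2.9, -3.4]
finger_gap: 0.145
```

Emit:
arm_command(commands=[[0,0.3,0,0,8,0,0],[0,0.6,0,0,16,0,0],[0,0.8,0,0,24,0,0],[0,1.1,0,0,32,0,0],[0,1.4,0,0,40,0,0]])

```text
time_s: 4.58
tcp_pos: [0.58, 0.0983, 0.1362]
ee_rot: [0.299, 1.542, -0.294]
ft_force: [18.5, 3.5, -10.8]
finger_gap: 0.152
```

Run:
```python
from h import *
o=manip.get_obs();print(o["joint_pos"].round(3),o["tcp_pos"],o["ft_force"],o["torque"],o["finger_gap"]*87)
R=Ro.from_rotvec(o["ee_rot"]).as_matrix();a=np.arctan2(R[1,2],R[0,2]);print("nut q est",(YAW+np.pi/2)-a)
```

```text
[-0.814  0.307  0.687  1.765 -0.213  1.136 -0.44 ] [0.57995785 0.09828271 0.13623258] [ 18.50713062   3.47872187 -10.7847985 ] [ 0.6233247  -4.00694216  0.38112457] 13.206924556816002
nut q est 2.097829308705332
```

Emit:
arm_command(commands=[[0.5,0,0,0,0,0,0],[0.5,0,0,0,0,0,0],[0.5,-20,0,0,0,0,0],[0.5,-65,0,0,0,0,0],[0.5,-115,0,0,0,0,0]])

```text
time_s: 5.2
tcp_pos: [0.5751, 0.0963, 0.2509]
ee_rot: [0.294, 1.553, -0.296]
ft_force: [0.9, 0.8, 0.3]
finger_gap: 0.49
```

Run:
```python
from h import *
o=manip.get_obs();print(o["joint_pos"].round(3),o["tcp_pos"],o["ft_force"],goal(PIV+.0104*px+[0,0,.25],YAW-np.pi/2))
T=imaging.get_image("top");S=imaging.get_image("side")
cv2.imwrite("pics/s3.png",np.hstack([cv2.resize(T[180:230,270:340,::-1],(560,400),interpolation=cv2.INTER_CUBIC)[:, :400],cv2.resize(S[160:260,285:385,::-1],(400,400),interpolation=cv2.INTER_CUBIC)]))
```

```text
[-0.848  0.212  0.714  1.619 -0.141  1.366 -0.491] [0.57510846 0.09631345 0.25093795] [0.91245295 0.78996698 0.33484417] (array([  0.9, -98.9,  71.5]), [array([60. , -0.1,  0.1]), array([-1.2e+02, -1.0e-01, -1.0e-01])])
```

View pics/s3.png

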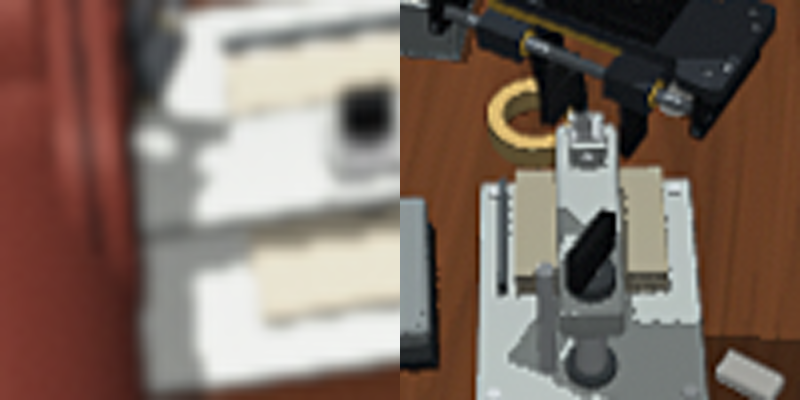

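Run:
```python
from h import *
S=cal("side")
def onY(uv,yp):
    o,d=ray(S,uv);k=(yp-(o-C)@py)/(d@py);X=o+d*k;return ((X-C)@px).round(4),X.round(4)
s=lambda u,v:(290+(u-450)/3.5,165+v/3.5)
for p in[(580,27),(592,75),(597,100)]:print("before",onY(s(*p),-.05))
s2=lambda u,v:(285+(u-400)/4,160+v/4)
for p in[(587,112),(588,135),(590,165)]:print("now",onY(s2(*p),-.04))
print("nut bar now",onY(s2(590,240),.07))
```

```text
before (np.float64(0.013), array([ 0.6079, -0.0215,  0.2052]))
before (np.float64(0.0042), array([ 0.5991, -0.0228,  0.1524]))
before (np.float64(0.0003), array([ 0.5953, -0.0234,  0.1235]))
now (np.float64(0.0011), array([ 0.5946, -0.0134,  0.1566]))
now (np.float64(0.0004), array([ 0.5939, -0.0135,  0.1336]))
now (np.float64(-0.0009), array([ 0.5926, -0.0137,  0.1025]))
nut bar now (np.float64(0.0008), array([0.578 , 0.0953, 0.1533]))
```

Emit:
arm_command(commands=[[0.5,0,-20,14,10,0,0],[0.5,0,-40,28,20,0,0],[0.5,0,-60,42,30,0,0],[0.5,0,-80,56,40,0,0],[0.5,0,-99,71,50,0,0]])

```text
time_s: 5.92
tcp_pos: [0.6053, -0.0224, 0.2496]
ee_rot: [0.973, 1.344, -0.973]
ft_force: [0.1, -0.2, 0.6]
finger_gap: 0.499
```

Emit:
arm_command(commands=[[0.5,0,0,0,10,0,0],[0.5,0,0,0,10,0,0],[0.5,0,0,0,10,0,0],[0.5,0,0,0,10,0,0],[0.5,0,0,0,10,0,0]])

```text
time_s: 6.55
tcp_pos: [0.6057, -0.0218, 0.2504]
ee_rot: [1.099, 1.276, -1.099]
ft_force: [-0.6, 0.2, -0.2]
finger_gap: 0.499
```

Run:
```python
from h import *
o=manip.get_obs();print(o["joint_pos"].round(3),o["tcp_pos"],o["ft_force"],goal(PIV+.0104*px+[0,0,.16],YAW-np.pi/2))
c=cal("wrist");W=imaging.get_image("wrist")
for z in(.1,.12,.2):print(proj(c,PIV+[0,0,z]),proj(c,PIV+.0137*px+[0,0,z]))
cv2.imwrite("pics/w2.png",cv2.resize(W[60:260,180:440,::-1],(780,600),interpolation=cv2.INTER_CUBIC))
```

```text
[-0.773  0.315  0.93   1.572 -0.256  1.384 -1.241] [ 0.60568406 -0.0217594   0.25037592] [-0.59117472  0.21616886 -0.22718446] (array([90.4, -0.4,  0.1]), [array([ 0., -0., -0.]), array([-180.,    0.,   -0.])])
[[315.65094734 190.89849749]] [[315.65541426 178.30553455]]
[[315.64979846 196.62747237]] [[315.65453149 183.32070435]]
[[315.64329823 229.00611162]] [[315.64951078 211.81404074]]
```

View pics/w2.png

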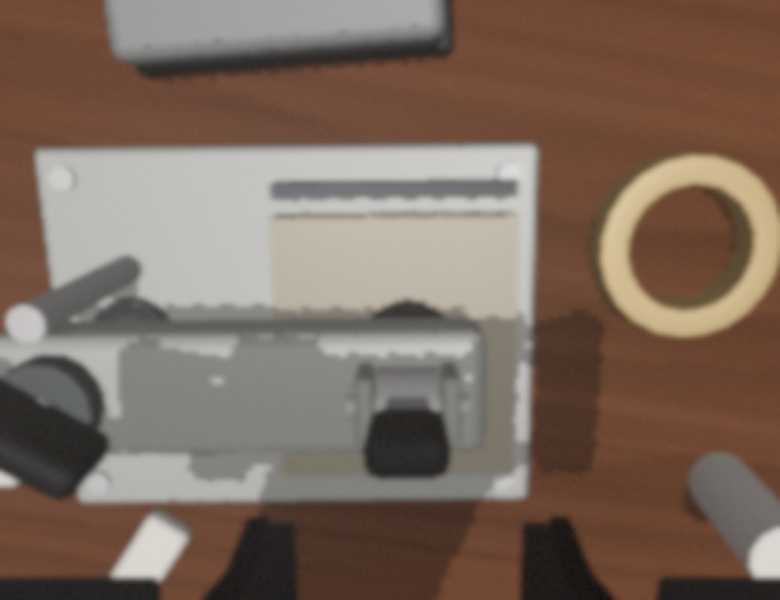

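Emit:
arm_command(commands=[[0.5,25,0,0,0,0,0],[0.5,50,0,0,0,0,0],[0.5,75,0,0,0,0,0],[0.5,87,0,0,0,0,0],[0.3,87,0,0,0,0,0]], squeeze=8)

```text
time_s: 7.22
tcp_pos: [0.6054, -0.022, 0.163]
ee_rot: [1.099, 1.276, -1.101]
ft_force: [-0.2, 0.2, 0.8]
finger_gap: 0.452
```

Emit:
arm_command(commands=[[0.1,0,0,0,0,0,0],[0.1,0,0,0,0,0,0],[0.1,0,0,0,0,0,0],[0.1,0,0,0,0,0,0],[0.1,0,0,0,0,0,0]])

```text
time_s: 7.85
tcp_pos: [0.6062, -0.0214, 0.1643]
ee_rot: [1.101, 1.275, -1.098]
ft_force: [-1.4, 3.0, 6.8]
finger_gap: 0.251
```

Run:
```python
from h import *
o=manip.get_obs();print(o["joint_pos"].round(3),o["tcp_pos"],o["ft_force"],o["finger_gap"]*87)
p0=o["tcp_pos"]
# arc about pivot relative to grip at q=0; in tool axes (x down, y, z jaw)
R=Ro.from_rotvec(o["ee_rot"]).as_matrix();r=60
f=lambda q:r*(np.sin(.1745-q)*px+np.cos(.1745-q)*np.array([0,0,1]))
for q in np.arange(0,1.76,.1):print(round(q,2),(R.T@(f(q)-f(0))).round(1))
```

```text
[-0.744  0.38   0.896  1.687 -0.314  1.225 -1.198] [ 0.6062409  -0.02136615  0.16430513] [-1.3595722   3.0087687   6.78957431] 21.861735708414212
0.0 [0. 0. 0.]
0.1 [-0.8 -6.   0. ]
0.2 [ -0.9 -11.9   0. ]
0.3 [ -0.5 -17.9   0. ]
0.4 [  0.6 -23.8   0. ]
0.5 [  2.2 -29.6   0. ]
0.6 [  4.4 -35.2   0. ]
0.7 [  7.1 -40.5   0. ]
0.8 [ 10.4 -45.6   0. ]
0.9 [ 14.1 -50.2   0. ]
1.0 [ 18.3 -54.5   0. ]
1.1 [ 22.9 -58.4   0. ]
1.2 [ 27.9 -61.8   0.1]
1.3 [ 33.2 -64.6   0.1]
1.4 [ 38.7 -66.9   0.1]
1.5 [ 44.4 -68.7   0.1]
1.6 [ 50.3 -69.9   0.1]
1.7 [ 56.3 -70.4   0.1]
```

Emit:
arm_command(commands=[[0.1,-0.8,-6,0,0,0,0],[0.1,-0.9,-12,0,0,0,0],[0.1,-0.5,-18,0,0,0,0],[0.1,-0.5,-18,0,0,0,0],[0.1,-0.5,-18,0,0,0,0]])

```text
time_s: 8.48
tcp_pos: [0.5871, -0.0245, 0.1636]
ee_rot: [1.1, 1.277, -1.101]
ft_force: [-4.1, 3.8, 2.7]
finger_gap: 0.25
```

Emit:
arm_command(commands=[[0.1,0.9,-4,0,0,0,0],[0.1,1.8,-8,0,0,0,0],[0.1,2.7,-12,0,0,0,0],[0.1,2.7,-12,0,0,0,0],[0.1,2.7,-12,0,0,0,0]])

```text
time_s: 9.1
tcp_pos: [0.5754, -0.0263, 0.1607]
ee_rot: [1.1, 1.276, -1.101]
ft_force: [-0.8, 4.5, -4.5]
finger_gap: 0.25
```

Emit:
arm_command(commands=[[0.1,1.5,-3.6,0,0,0,0],[0.1,3,-7.3,0,0,0,0],[0.1,4.9,-11,0,0,0,0],[0.1,4.9,-11,0,0,0,0],[0.1,4.9,-11,0,0,0,0]])

```text
time_s: 9.72
tcp_pos: [0.5652, -0.0279, 0.1562]
ee_rot: [1.1, 1.275, -1.1]
ft_force: [2.0, 5.1, -4.9]
finger_gap: 0.255
```

```bash
cat >> h.py <<'E'
def feel(pz=.123,piv=None):
    o=manip.get_obs();R=Ro.from_rotvec(o["ee_rot"]).as_matrix()
    g=o["tcp_pos"]-.019*R[:,0]-(PIV if piv is None else piv)-[0,0,pz]
    h,v=g@px,g[2];q=.1745-np.arctan2(h,v);r=np.hypot(h,v)
    tg=np.array([-v,h])/r;F=np.array([o["ft_force"]@px,o["ft_force"][2]])
    print("q %.3f r %.4f  resisting F %.2f torque %.3f radial %.2f"%(q,r,-F@tg,-F@tg*r,F@np.array([h,v])/r),o["ft_force"].round(1),o["time_s"])
E
python3 -c "
from h import *
feel()"
```

```text
q 0.697 r 0.0602  resisting F -0.09 torque -0.006 radial -5.55 [ 2.   5.1 -4.9] 9.725
```

Emit:
arm_command(commands=[[0.1,3,-3,0,0,0,0],[0.1,5.5,-6.2,0,0,0,0],[0.1,8,-9.2,0,0,0,0],[0.1,8,-9.2,0,0,0,0],[0.1,8,-9.2,0,0,0,0]])

```text
time_s: 10.35
tcp_pos: [0.556, -0.0294, 0.1483]
ee_rot: [1.1, 1.275, -1.1]
ft_force: [-0.1, 4.9, -2.2]
finger_gap: 0.255
```

```bash
python3 -c "
from h import *
feel()"
```

```text
q 0.903 r 0.0593  resisting F -1.00 torque -0.059 radial -2.02 [-0.1  4.9 -2.2] 10.35
```

Emit:
arm_command(commands=[[0.1,2.9,-2.8,0,0,0,0],[0.1,5.8,-5.5,0,0,0,0],[0.1,8.8,-8.2,0,0,0,0],[0.1,8.8,-8.2,0,0,0,0],[0.1,8.8,-8.2,0,0,0,0]])

```text
time_s: 10.98
tcp_pos: [0.5479, -0.0307, 0.1391]
ee_rot: [1.1, 1.275, -1.1]
ft_force: [3.2, 4.6, -4.3]
finger_gap: 0.252
```

```bash
python3 -c "
from h import *
feel()"
```

```text
q 1.110 r 0.0591  resisting F -1.12 torque -0.066 radial -5.65 [ 3.2  4.6 -4.3] 10.975
```

Emit:
arm_command(commands=[[0.1,-13,12.8,0,0,0,0],[0.1,-21.2,28.8,0,0,0,0],[0.1,-24.4,43.4,0,0,0,0],[0.1,-24.6,52.4,0,0,0,0],[0.1,-23.9,58.4,0,0,0,0]])

```text
time_s: 11.6
tcp_pos: [0.605, -0.0217, 0.1631]
ee_rot: [1.099, 1.277, -1.101]
ft_force: [-4.3, 6.1, 5.5]
finger_gap: 0.25
```

```bash
python3 -c "
from h import *
feel()"
```

```text
q 0.003 r 0.0600  resisting F -4.23 torque -0.254 radial 4.81 [-4.3  6.1  5.5] 11.6
```

Emit:
arm_command(commands=[[0.5,0,0,0,0,0,0],[0.5,0,0,0,0,0,0],[0.5,-20,0,0,0,0,0],[0.5,-50,0,0,0,0,0],[0.5,-87,0,0,0,0,0]])

```text
time_s: 12.22
tcp_pos: [0.6054, -0.0226, 0.2524]
ee_rot: [1.101, 1.274, -1.101]
ft_force: [0.7, 0.9, -0.6]
finger_gap: 0.494
```

```bash
python3 -c "
from h import *
o=manip.get_obs();print(o['tcp_pos'],o['ft_force'],o['torque'],o['finger_gap'])
print(goal([.579,.0965,.25],YAW+np.pi/2-2.1))"
```

```text
[ 0.6054381  -0.0226109   0.25237565] [ 0.69020383  0.91333989 -0.61894788] [-0.03081669  0.13342539 -0.02306451] 0.4941689667875743
(array([   2.3,   -8.8, -121.7]), [array([-59.8,   0. ,   0. ]), array([120.2,   0. ,  -0. ])])
```

Emit:
arm_command(commands=[[0.5,0,-2,-30,-10,0,0],[0.5,0,-4,-60,-20,0,0],[0.5,0,-6,-90,-30,0,0],[0.5,1,-8,-115,-40,0,0],[0.5,1,-9,-122,-50,0,0]])

```text
time_s: 12.85
tcp_pos: [0.5787, 0.0989, 0.2507]
ee_rot: [0.426, 1.528, -0.425]
ft_force: [1.4, -0.4, 1.0]
finger_gap: 0.499
```

Emit:
arm_command(commands=[[0.5,0,0,0,-10,0,0],[0.5,15,0,0,-10,0,0],[0.5,45,0,0,-10,0,0],[0.5,85,0,0,-10,0,0],[0.5,115,0,0,-10,0,0]])

```text
time_s: 13.48
tcp_pos: [0.5783, 0.0967, 0.1326]
ee_rot: [0.299, 1.551, -0.301]
ft_force: [-0.4, 0.4, -0.2]
finger_gap: 0.499
```

```bash
python3 -c "
from h import *
o=manip.get_obs();print(o['tcp_pos'],o['ft_force'],o['torque'],o['finger_gap'])
print(goal([.579,.0965,.135],YAW+np.pi/2-2.1))"
```

```text
[0.57829698 0.09666048 0.13258634] [-0.44143404  0.37130363 -0.19141307] [-0.07915454  0.03949047 -0.05346368] 0.4986582959368659
(array([-2.4,  0.1,  0.7]), [array([-0.1, -0. ,  0.1]), array([1.799e+02, 1.000e-01, 0.000e+00])])
```

Emit:
arm_command(commands=[[0,0,0,0,0,0,0],[0,0,0,0,0,0,0],[0,0,0,0,0,0,0],[0,0,0,0,0,0,0],[0,0,0,0,0,0,0]], squeeze=40)

```text
time_s: 14.1
tcp_pos: [0.5798, 0.0974, 0.1354]
ee_rot: [0.296, 1.549, -0.295]
ft_force: [0.9, -0.4, 5.9]
finger_gap: 0.147
```

Well centred. Turn 64° in two calls, to about 3.2.

Emit:
arm_command(commands=[[0,0.2,0,0,7,0,0],[0,0.4,0,0,14,0,0],[0,0.7,0,0,21,0,0],[0,0.9,0,0,28,0,0],[0,1.1,0,0,32,0,0]])

```text
time_s: 14.72
tcp_pos: [0.5805, 0.0969, 0.1344]
ee_rot: [0.732, 1.441, -0.731]
ft_force: [4.5, -1.3, 4.6]
finger_gap: 0.143
```

Emit:
arm_command(commands=[[0,0.2,0,0,7,0,0],[0,0.4,0,0,14,0,0],[0,0.7,0,0,21,0,0],[0,0.9,0,0,28,0,0],[0,1.1,0,0,32,0,0]])

```text
time_s: 15.35
tcp_pos: [0.5807, 0.0961, 0.1332]
ee_rot: [1.156, 1.239, -1.153]
ft_force: [5.3, -3.8, 3.6]
finger_gap: 0.145
```

```bash
python3 -c "
from h import *
o=manip.get_obs();print(o['tcp_pos'],o['joint_pos'].round(2),o['ft_force'],o['torque'],o['finger_gap'])
R=Ro.from_rotvec(o['ee_rot']).as_matrix();a=np.arctan2(R[1,2],R[0,2]);print('nut q est',(YAW+np.pi/2)-a)"
```

```text
[0.58068441 0.096136   0.13324882] [-0.98  0.37  0.92  1.77 -0.32  1.15 -1.46] [ 5.33484209 -3.79505922  3.55874575] [-0.9536836  -1.00439264  0.3182532 ] 0.1453815767931239
nut q est 3.216315614646634
```

Emit:
arm_command(commands=[[0.5,0,0,0,0,0,0],[0.5,0,0,0,0,0,0],[0.5,-20,0,0,0,0,0],[0.5,-65,0,0,0,0,0],[0.5,-115,0,0,0,0,0]])

```text
time_s: 15.98
tcp_pos: [0.5785, 0.0972, 0.2494]
ee_rot: [1.152, 1.245, -1.152]
ft_force: [1.4, 1.2, 0.7]
finger_gap: 0.493
```

```bash
python3 -c "
from h import *
o=manip.get_obs();print(o['tcp_pos'],o['joint_pos'].round(2),o['ft_force'],o['finger_gap'])
print(goal([.6055,-.0220,.16],YAW-np.pi/2))"
```

```text
[0.57854055 0.09716752 0.24938737] [-1.04  0.27  0.97  1.62 -0.23  1.37 -1.53] [1.39047828 1.16118704 0.73301432] 0.49271399758458856
(array([ 89.4,  17.7, 120.9]), [array([-4.1,  0. ,  0. ]), array([175.9,   0. ,  -0. ])])
```

Emit:
arm_command(commands=[[0.5,0,4,30,-1,0,0],[0.5,0,8,60,-2,0,0],[0.5,0,12,90,-3,0,0],[0.5,0,18,119.5,-4,0,0],[0.5,0,18,119.5,-4,0,0]])

```text
time_s: 16.6
tcp_pos: [0.6062, -0.0235, 0.2486]
ee_rot: [1.103, 1.272, -1.103]
ft_force: [0.4, 0.6, 0.4]
finger_gap: 0.5
```

Emit:
arm_command(commands=[[0.5,20,0,0,0,0,0],[0.5,50,0,0,0,0,0],[0.5,75,0,0,0,0,0],[0.5,89,0,0,0,0,0],[0.4,89,0,0,0,0,0]], squeeze=8)

```text
time_s: 17.23
tcp_pos: [0.6054, -0.0195, 0.1572]
ee_rot: [1.098, 1.277, -1.101]
ft_force: [-0.3, 0.2, -1.1]
finger_gap: 0.452
```

Emit:
arm_command(commands=[[0.1,0,0,0,0,0,0],[0.1,0,0,0,0,0,0],[0.1,0,0,0,0,0,0],[0.1,0,0,0,0,0,0],[0.1,0,0,0,0,0,0]])

```text
time_s: 17.85
tcp_pos: [0.6068, -0.0211, 0.1591]
ee_rot: [1.101, 1.273, -1.1]
ft_force: [0.8, -3.2, 5.8]
finger_gap: 0.256
```

```bash
python3 -c "
from h import *
o=manip.get_obs();print(o['tcp_pos'],o['finger_gap']*87)
feel(.1208)"
```

```text
[ 0.60676621 -0.02114539  0.15905975] 22.286222466341165
q -0.031 r 0.0585  resisting F -0.89 torque -0.052 radial 5.69 [ 0.8 -3.2  5.8] 17.85
```

Emit:
arm_command(commands=[[0.1,-2.2,-6,0.5,0,0,0],[0.1,-2.3,-12,0.5,0,0,0],[0.1,-2,-18,0.5,0,0,0],[0.1,-1.2,-23.5,0.5,0,0,0],[0.1,-1.2,-23.5,0.5,0,0,0]])

```text
time_s: 18.48
tcp_pos: [0.582, -0.025, 0.1589]
ee_rot: [1.1, 1.275, -1.101]
ft_force: [1.7, -5.5, -4.4]
finger_gap: 0.254
```

```bash
python3 -c "
from h import *
feel(.1208)"
```

```text
q 0.400 r 0.0586  resisting F -0.13 torque -0.007 radial -4.46 [ 1.7 -5.5 -4.4] 18.475
```

Emit:
arm_command(commands=[[0.1,1.8,-5.4,0,0,0,0],[0.1,3.6,-11,0,0,0,0],[0.1,3.6,-11,0,0,0,0],[0.1,3.6,-11,0,0,0,0],[0.1,3.6,-11,0,0,0,0]])

```text
time_s: 19.1
tcp_pos: [0.5715, -0.0266, 0.1555]
ee_rot: [1.1, 1.275, -1.101]
ft_force: [2.2, -5.1, -5.2]
finger_gap: 0.252
```

```bash
python3 -c "
from h import *
feel(.1208)"
```

```text
q 0.591 r 0.0587  resisting F -0.80 torque -0.047 radial -5.38 [ 2.2 -5.1 -5.2] 19.1
```

Emit:
arm_command(commands=[[0.1,3,-5,0,0,0,0],[0.1,6,-10.2,0,0,0,0],[0.1,6,-10.2,0,0,0,0],[0.1,6,-10.2,0,0,0,0],[0.1,6,-10.2,0,0,0,0]])

```text
time_s: 19.73
tcp_pos: [0.562, -0.0281, 0.1498]
ee_rot: [1.1, 1.274, -1.1]
ft_force: [4.6, -6.1, -4.1]
finger_gap: 0.253
```

```bash
python3 -c "
from h import *
feel(.1208)"
```

```text
q 0.781 r 0.0585  resisting F 0.65 torque 0.038 radial -5.41 [ 4.6 -6.1 -4.1] 19.725
```

Emit:
arm_command(commands=[[0.1,4,-4.4,0,0,0,0],[0.1,7.8,-8.7,0,0,0,0],[0.1,7.8,-8.7,0,0,0,0],[0.1,7.8,-8.7,0,0,0,0],[0.1,7.8,-8.7,0,0,0,0]])

```text
time_s: 20.35
tcp_pos: [0.5539, -0.0294, 0.1424]
ee_rot: [1.101, 1.273, -1.099]
ft_force: [5.9, -5.3, -3.0]
finger_gap: 0.255
```

```bash
python3 -c "
from h import *
feel(.1208)"
```

```text
q 0.972 r 0.0580  resisting F 1.39 torque 0.081 radial -5.71 [ 5.9 -5.3 -3. ] 20.35
```

Emit:
arm_command(commands=[[0.1,5,-3.6,0,0,0,0],[0.1,10.5,-7.2,0,0,0,0],[0.1,10.5,-7.2,0,0,0,0],[0.1,10.5,-7.2,0,0,0,0],[0.1,10.5,-7.2,0,0,0,0]])

```text
time_s: 20.98
tcp_pos: [0.5468, -0.0306, 0.1319]
ee_rot: [1.101, 1.273, -1.1]
ft_force: [4.8, -4.9, -1.5]
finger_gap: 0.249
```

```bash
python3 -c "
from h import *
feel(.1208)"
```

```text
q 1.193 r 0.0573  resisting F 0.81 torque 0.046 radial -4.20 [ 4.8 -4.9 -1.5] 20.975
```

Emit:
arm_command(commands=[[0.1,-5.5,3.6,0,0,0,0],[0.1,-10.5,7.2,0,0,0,0],[0.1,-10.5,7.2,0,0,0,0],[0.1,-10.5,7.2,0,0,0,0],[0.1,-10.5,7.2,0,0,0,0]])

```text
time_s: 21.6
tcp_pos: [0.5532, -0.0295, 0.1425]
ee_rot: [1.1, 1.274, -1.1]
ft_force: [-0.0, -4.9, 3.8]
finger_gap: 0.252
```

```bash
python3 -c "
from h import *
feel(.1208)"
```

```text
q 0.979 r 0.0586  resisting F 2.23 torque 0.131 radial 3.21 [-0.  -4.9  3.8] 21.6
```

Emit:
arm_command(commands=[[0.1,-3.8,4.3,0,0,0,0],[0.1,-7.8,8.7,0,0,0,0],[0.1,-7.8,8.7,0,0,0,0],[0.1,-7.8,8.7,0,0,0,0],[0.1,-7.8,8.7,0,0,0,0]])

```text
time_s: 22.22
tcp_pos: [0.5614, -0.0282, 0.15]
ee_rot: [1.1, 1.275, -1.101]
ft_force: [-0.8, -4.2, 3.4]
finger_gap: 0.257
```

```bash
python3 -c "
from h import *
feel(.1208)"
```

```text
q 0.787 r 0.0589  resisting F 0.79 torque 0.047 radial 3.57 [-0.8 -4.2  3.4] 22.225
```

Emit:
arm_command(commands=[[0.1,-3,5.2,0,0,0,0],[0.1,-6,10.2,0,0,0,0],[0.1,-6,10.2,0,0,0,0],[0.1,-6,10.2,0,0,0,0],[0.1,-6,10.2,0,0,0,0]])

```text
time_s: 22.85
tcp_pos: [0.5712, -0.0267, 0.1557]
ee_rot: [1.1, 1.276, -1.102]
ft_force: [-0.3, -5.4, 2.0]
finger_gap: 0.254
```

```bash
python3 -c "
from h import *
feel(.1208)"
```

```text
q 0.593 r 0.0590  resisting F -0.15 torque -0.009 radial 2.24 [-0.3 -5.4  2. ] 22.85
```

Emit:
arm_command(commands=[[0.1,-3.6,11,0,0,0,0],[0.1,-4.4,16.5,0,0,0,0],[0.1,-4.7,22.5,0,0,0,0],[0.1,-4.6,28.5,0,0,0,0],[0.1,-3.9,34,0,0,0,0]])

```text
time_s: 23.48
tcp_pos: [0.6051, -0.0214, 0.1601]
ee_rot: [1.1, 1.276, -1.101]
ft_force: [-2.1, -3.8, 6.0]
finger_gap: 0.252
```

Emit:
arm_command(commands=[[0.5,0,0,0,0,0,0],[0.5,0,0,0,0,0,0],[0.5,-20,0,0,0,0,0],[0.5,-50,0,0,0,0,0],[0.5,-90,0,0,0,0,0]])

```text
time_s: 24.1
tcp_pos: [0.6053, -0.0207, 0.2515]
ee_rot: [1.1, 1.276, -1.1]
ft_force: [0.9, 0.4, 0.4]
finger_gap: 0.499
```

```bash
python3 -c "
from h import *
o=manip.get_obs();print(o['tcp_pos'],o['ft_force'],o['joint_pos'].round(2),o['finger_gap'])
print(goal([.580,.0965,.1325],YAW+np.pi/2-3.216))"
```

```text
[ 0.60529898 -0.02072498  0.25147237] [0.91681964 0.35239284 0.37356591] [-0.81  0.33  0.98  1.57 -0.28  1.39 -1.23] 0.4991167687291601
(array([ 119. ,   -7.8, -119.6]), [array([ 4.2, -0. ,  0. ]), array([-175.8,   -0. ,   -0. ])])
```

Emit:
arm_command(commands=[[0.5,0,-2,-30,1,0,0],[0.5,0,-4,-60,2,0,0],[0.5,0,-6,-90,3,0,0],[0.5,0,-8,-119,4,0,0],[0.5,0,-8,-119,4,0,0]])

```text
time_s: 24.72
tcp_pos: [0.58, 0.0987, 0.2508]
ee_rot: [1.15, 1.247, -1.148]
ft_force: [0.2, -0.9, -0.2]
finger_gap: 0.501
```

Emit:
arm_command(commands=[[0.5,20,0,0,0,0,0],[0.5,55,0,0,0,0,0],[0.5,90,0,0,0,0,0],[0.5,117,0,0,0,0,0],[0.5,117,0,0,0,0,0]])

```text
time_s: 25.35
tcp_pos: [0.5788, 0.094, 0.1305]
ee_rot: [1.15, 1.245, -1.157]
ft_force: [0.5, -0.5, 0.2]
finger_gap: 0.502
```

Emit:
arm_command(commands=[[0,0,0,0,0,0,0],[0,0,0,0,0,0,0],[0,0,0,0,0,0,0],[0,0,0,0,0,0,0],[0,0,0,0,0,0,0]], squeeze=40)

```text
time_s: 25.98
tcp_pos: [0.5806, 0.096, 0.1331]
ee_rot: [1.152, 1.245, -1.151]
ft_force: [-0.6, 0.9, 4.3]
finger_gap: 0.148
```

```bash
cat >> h.py <<'E'
def nutq():
    o=manip.get_obs();R=Ro.from_rotvec(o['ee_rot']).as_matrix();a=np.arctan2(R[1,2],R[0,2])
    print('nut q est',(YAW+np.pi/2-a),o['tcp_pos'],o['joint_pos'].round(2),o['ft_force'],o['torque'],o['finger_gap'])
E
python3 -c "
from h import *
nutq()"
```

```text
nut q est 3.2122491440963357 [0.58055659 0.09600477 0.13311167] [-0.98  0.38  0.92  1.77 -0.33  1.16 -1.45] [-0.55414052  0.89807045  4.28392379] [ 0.2356478   0.36560795 -0.03089095] 0.14774583446393086
```

Gripped. Turn 37° (j7 goes to about -2.1, in range), then release and rise.

Emit:
arm_command(commands=[[0,0.3,0,0,9,0,0],[0,0.6,0,0,18,0,0],[0,0.9,0,0,27,0,0],[0,1.3,0,0,37,0,0],[0,1.3,0,0,37,0,0]])

```text
time_s: 26.6
tcp_pos: [0.5804, 0.0952, 0.1318]
ee_rot: [1.616, 0.882, -1.616]
ft_force: [-2.2, -0.3, 6.4]
finger_gap: 0.143
```

```bash
python3 -c "
from h import *
nutq()"
```

```text
nut q est 3.8612168246641145 [0.58037874 0.09523728 0.13178836] [-1.08  0.44  1.07  1.77 -0.42  1.18 -2.02] [-2.24241749 -0.2567968   6.36785471] [-0.09865721  0.77957623 -0.2960376 ] 0.14312222198065805
```

Emit:
arm_command(commands=[[0.5,0,0,0,0,0,0],[0.5,0,0,0,0,0,0],[0.5,-20,0,0,0,0,0],[0.5,-65,0,0,0,0,0],[0.5,-117,0,0,0,0,0]])

```text
time_s: 27.22
tcp_pos: [0.58, 0.0952, 0.2505]
ee_rot: [1.614, 0.884, -1.615]
ft_force: [0.2, 1.2, 0.2]
finger_gap: 0.495
```

```bash
python3 -c "
from h import *
nutq()
print(goal([.6060,-.0215,.1595],YAW-np.pi/2))"
```

```text
nut q est 3.8589245402288275 [0.5800307  0.09522489 0.25053769] [-1.15  0.34  1.15  1.62 -0.31  1.39 -2.1 ] [0.19018856 1.19070221 0.16077073] [ 0.09832428  0.15870692 -0.01765107] 0.4946188659966027
(array([91.1, 84.8, 84.3]), [array([-41.1,   0. ,   0. ]), array([138.9,   0. ,  -0. ])])
```

Emit:
arm_command(commands=[[0.5,0,21,21,-10,0,0],[0.5,0,42,42,-20,0,0],[0.5,0,63,63,-30,0,0],[0.5,0,85,84,-41,0,0],[0.5,0,85,84,-41,0,0]])

```text
time_s: 27.85
tcp_pos: [0.6069, -0.0247, 0.2501]
ee_rot: [1.102, 1.272, -1.102]
ft_force: [-0.6, 0.2, -0.7]
finger_gap: 0.496
```

Emit:
arm_command(commands=[[0.5,20,0,0,0,0,0],[0.5,50,0,0,0,0,0],[0.5,75,0,0,0,0,0],[0.5,90,0,0,0,0,0],[0.4,90,0,0,0,0,0]], squeeze=8)

```text
time_s: 28.48
tcp_pos: [0.606, -0.0201, 0.1572]
ee_rot: [1.099, 1.277, -1.102]
ft_force: [0.9, 0.0, 0.4]
finger_gap: 0.45
```

Emit:
arm_command(commands=[[0.1,0,0,0,0,0,0],[0.1,0,0,0,0,0,0],[0.1,0,0,0,0,0,0],[0.1,0,0,0,0,0,0],[0.1,0,0,0,0,0,0]])

```text
time_s: 29.1
tcp_pos: [0.6073, -0.0211, 0.1592]
ee_rot: [1.101, 1.274, -1.099]
ft_force: [-0.9, -0.6, 6.3]
finger_gap: 0.251
```

```bash
python3 -c "
from h import *
o=manip.get_obs();print(o['tcp_pos'],o['finger_gap']*87)
feel(.1195)"
```

```text
[ 0.60729847 -0.02114239  0.15920303] 21.798465408757007
q -0.035 r 0.0600  resisting F -2.32 torque -0.139 radial 5.96 [-0.9 -0.6  6.3] 29.1
```

Emit:
arm_command(commands=[[0.1,-1.6,-6.5,0,0,0,0],[0.1,-1.7,-13,0,0,0,0],[0.1,-1,-19,0,0,0,0],[0.1,0,-24.8,0,0,0,0],[0.1,0,-24.8,0,0,0,0]])

```text
time_s: 29.72
tcp_pos: [0.5813, -0.0252, 0.1581]
ee_rot: [1.1, 1.275, -1.101]
ft_force: [1.4, -4.1, -6.0]
finger_gap: 0.252
```

```bash
python3 -c "
from h import *
feel(.1195)"
```

```text
q 0.409 r 0.0592  resisting F -0.62 torque -0.037 radial -6.07 [ 1.4 -4.1 -6. ] 29.725
```

Emit:
arm_command(commands=[[0.1,1.8,-5.5,0,0,0,0],[0.1,3.8,-11.3,0,0,0,0],[0.1,3.8,-11.3,0,0,0,0],[0.1,3.8,-11.3,0,0,0,0],[0.1,3.8,-11.3,0,0,0,0]])

```text
time_s: 30.35
tcp_pos: [0.5716, -0.0267, 0.1549]
ee_rot: [1.1, 1.274, -1.1]
ft_force: [4.3, -4.0, -4.6]
finger_gap: 0.255
```

```bash
python3 -c "
from h import *
feel(.1195)"
```

```text
q 0.584 r 0.0593  resisting F 1.50 torque 0.089 radial -5.68 [ 4.3 -4.  -4.6] 30.35
```

Emit:
arm_command(commands=[[0.1,3,-5.2,0,0,0,0],[0.1,6,-10.4,0,0,0,0],[0.1,6,-10.4,0,0,0,0],[0.1,6,-10.4,0,0,0,0],[0.1,6,-10.4,0,0,0,0]])

```text
time_s: 30.98
tcp_pos: [0.5621, -0.0282, 0.1494]
ee_rot: [1.101, 1.272, -1.098]
ft_force: [6.3, -3.7, -1.8]
finger_gap: 0.253
```

```bash
python3 -c "
from h import *
feel(.1195)"
```

```text
q 0.771 r 0.0592  resisting F 3.74 torque 0.221 radial -4.66 [ 6.3 -3.7 -1.8] 30.975
```

Emit:
arm_command(commands=[[0.1,4,-4.5,0,0,0,0],[0.1,8,-9,0,0,0,0],[0.1,8,-9,0,0,0,0],[0.1,8,-9,0,0,0,0],[0.1,8,-9,0,0,0,0]])

```text
time_s: 31.6
tcp_pos: [0.5534, -0.0296, 0.1416]
ee_rot: [1.101, 1.272, -1.098]
ft_force: [5.8, -3.7, -0.1]
finger_gap: 0.253
```

```bash
python3 -c "
from h import *
feel(.1195)"
```

```text
q 0.971 r 0.0588  resisting F 3.58 torque 0.211 radial -3.77 [ 5.8 -3.7 -0.1] 31.6
```

Emit:
arm_command(commands=[[0.1,4.6,-3.9,0,0,0,0],[0.1,9.6,-7.3,0,0,0,0],[0.1,14.9,-10.1,0,0,0,0],[0.1,20.4,-12,0,0,0,0],[0.1,20.4,-12,0,0,0,0]])

```text
time_s: 32.22
tcp_pos: [0.5408, -0.0315, 0.1207]
ee_rot: [1.101, 1.273, -1.099]
ft_force: [4.2, -4.3, -0.4]
finger_gap: 0.253
```

```bash
python3 -c "
from h import *
feel(.1195)"
```

```text
q 1.392 r 0.0584  resisting F 0.81 torque 0.047 radial -3.42 [ 4.2 -4.3 -0.4] 32.225
```

Emit:
arm_command(commands=[[0.1,5.7,-1.5,0,0,0,0],[0.1,11.6,-2.5,0,0,0,0],[0.1,17.6,-3,0,0,0,0],[0.1,21,-3,0,0,0,0],[0.1,22.5,-3,0,0,0,0]])

```text
time_s: 32.85
tcp_pos: [0.5376, -0.0321, 0.0984]
ee_rot: [1.101, 1.274, -1.1]
ft_force: [0.2, -5.5, 9.5]
finger_gap: 0.253
```

```bash
python3 -c "
from h import *
feel(.1195)"
```

```text
q 1.782 r 0.0581  resisting F 9.53 torque 0.554 radial 0.22 [ 0.2 -5.5  9.5] 32.85
```

Emit:
arm_command(commands=[[0.1,-1,0,0,0,0,0],[0.5,-1,0,0,0,0,0],[0.5,-1,0,0,0,0,0],[0.5,-1,0,0,0,0,0],[0.5,-10,0,0,0,0,0]])

```text
time_s: 33.48
tcp_pos: [0.5364, -0.0311, 0.1075]
ee_rot: [1.099, 1.276, -1.101]
ft_force: [-0.4, 0.3, -0.5]
finger_gap: 0.487
```

Emit:
arm_command(commands=[[0.5,-40,0,0,0,0,0],[0.5,-90,0,0,0,0,0],[0.5,-140,0,0,0,0,0],[0.5,-150,0,0,0,0,0],[0.5,-150,0,0,0,0,0]])

```text
time_s: 34.1
tcp_pos: [0.5372, -0.0311, 0.258]
ee_rot: [1.101, 1.275, -1.099]
ft_force: [0.3, -0.2, -0.6]
finger_gap: 0.499
```

Run:
```python
from h import *
o=manip.get_obs();print(o["tcp_pos"],o["ft_force"],o["finger_gap"])
W=imaging.get_image("wrist")[...,::-1];S=imaging.get_image("side")[...,::-1]
cv2.imwrite("pics/f1.png",np.hstack([cv2.resize(W,(480,300)),cv2.resize(S[150:270,280:390],(320,300),interpolation=cv2.INTER_CUBIC)]))
```

```text
[ 0.53717916 -0.03113776  0.25804223] [ 0.320465   -0.19164022 -0.64877803] 0.4994195810258946
```

View pics/f1.png

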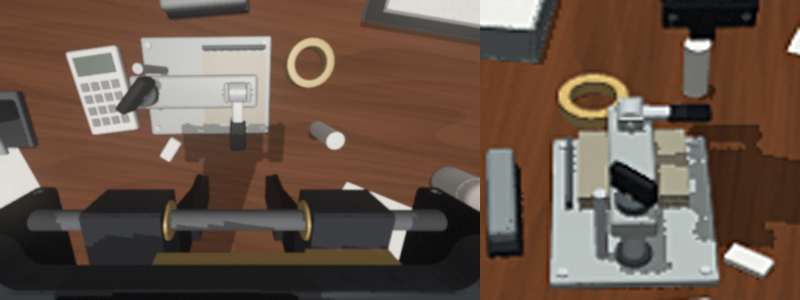

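The lever lies level and points to the press's -x. The other objects are where they were, and the robot touches nothing.

```bash
python3 -c "
from plant import manip
print(manip.finish_job())"
```

```text
the job is handed in; nothing more can be done
None
```

I screwed the nut down in three steps, to about 2.1, then 3.2, then 3.86 rad. After each step I felt for the bite by swinging the lever. Then I flipped it fully over and down, let go and handed the job in at about 34 s.

**Locked force:** at 3.86 rad the bite came at sin b ≈ 0.49, which predicts about 100 N. Three readings gave sin b of 0.46, 0.475 and 0.55, so roughly 88 to 106 N. The force readings are noisy by about 1 N, so this is inferred from feel and not measured directly.

**Lever:** it reached the closed stop (q ≈ 1.78 measured, 1.75 nominal). The push on the handle was about 4 N on the way and 9.5 N at the stop. In the last picture it lies level and has stayed shut.

**Other things:** the stapler, tape, glue stick, calculator and eraser show no change in the last picture. The hole punch and glue bottle are only partly in view there, but the arm never went near them. Nothing touches the robot.

**What did not agree:** the first lever sweep, at 2.1 rad, showed no clear bite. During the first nut turn the side load rose to 18.5 N because the grip was a few millimetres off the nut's axis. I corrected that for the later turns.

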